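# Unstack the sample jars into their colour trays

### The job

The sample jars came in two stacks of two: take the stacks apart and stand each jar upright and flat inside the clear tray whose floor has the colour of its cap. The red-capped reference jar goes into its tray only after the other three are standing released in theirs. Keep the jars upright and set them down rather than dropping them, and leave the white screw lid and the stapler where they are.

Things in the scene. Friction and masses are not known exactly. Their poses are not given: they have to be found in the camera images.
- jar_red: large loose closed jar: white square body 56 x 56 x 56 mm with a red stripe round its upper part and a round flat-topped red screw cap 54 mm across, 16 mm high; 72 mm tall in all, about 0.1 to 0.25 kg. Starts on the desk with a small jar standing loose on its cap. Origin: centre of its underside; z up, x and y square to its faces
- jar_green: large loose closed jar: white square body 56 x 56 x 56 mm with a green stripe round its upper part and a round flat-topped green screw cap 54 mm across, 16 mm high; 72 mm tall in all, about 0.1 to 0.25 kg. Starts on the desk with a small jar standing loose on its cap. Origin: centre of its underside; z up, x and y square to its faces
- jar_yellow: small loose closed jar: white square body 38 x 38 x 50 mm with a yellow stripe round its upper part and a round yellow screw cap 34 mm across, 14 mm high; 64 mm tall in all, about 0.05 to 0.12 kg. Starts standing loose on the cap of either large jar, underside 72 mm above the desk. Origin: centre of its underside; z up, x and y square to its faces
- jar_blue: small loose closed jar: white square body 38 x 38 x 50 mm with a blue stripe round its upper part and a round blue screw cap 34 mm across, 14 mm high; 64 mm tall in all, about 0.05 to 0.12 kg. Starts standing loose on the cap of either large jar, underside 72 mm above the desk. Origin: centre of its underside; z up, x and y square to its faces
- tray_yellow: shallow open square clear-plastic tray with a plain yellow floor, fixed to the desk: 74 mm square outside, 66 mm square inside, walls 4 mm thick and 14 mm high, floor surface 6 mm above the desk. Origin: centre of its underside, on the desk; z up, x and y along its sides
- tray_blue: shallow open square clear-plastic tray with a plain blue floor, fixed to the desk: 74 mm square outside, 66 mm square inside, walls 4 mm thick and 14 mm high, floor surface 6 mm above the desk. Origin: centre of its underside, on the desk; z up, x and y along its sides
- tray_red: shallow open square clear-plastic tray with a plain red floor, fixed to the desk: 90 mm square outside, 82 mm square inside, walls 4 mm thick and 14 mm high, floor surface 6 mm above the desk. Origin: centre of its underside, on the desk; z up, x and y along its sides
- tray_green: shallow open square clear-plastic tray with a plain green floor, fixed to the desk: 90 mm square outside, 82 mm square inside, walls 4 mm thick and 14 mm high, floor surface 6 mm above the desk. Origin: centre of its underside, on the desk; z up, x and y along its sides
- screw_lid: bystander: a loose white open screw lid lying mouth up, 64 mm across, 16 mm high. Origin: centre of its underside
- stapler: bystander: a loose black and blue stapler, 105 x 34 x 36 mm, lying along its own x. Origin: centre of its underside
Things that resemble listed ones, but are neither listed nor needed, are in the scene too. What is shaped like the jar_red but brown, orange or pink is not meant.

How it is judged:
By the outcome, as a careful person would: the job done as asked, in the order asked, and still so for the second after the job is handed in, with the robot touching nothing.
It also fails if it takes over 128 s, if anything falls off the work surface, if the arm or the gripper's body presses on something with over 40 N, if the wrist force passes 120 N, or if a joint passes its speed limit or range.

### The arm

A 6-joint arm with a two-finger parallel gripper is mounted at the origin on the work surface. World frame = base frame: x ahead of the robot, y to its left, z up, the work surface at z = 0. Lengths are in mm, angles in rad, forces in N, time in s.
With the tool pointing down it reaches from about 350 to 775 mm from the base axis. Payload 7.3 kg.
Tool frame: the origin (TCP) lies at the very end of the fingers, on their centre line; the grasp point (between the pads) lies 19 mm behind it (bot.grasp_offset is the distance from the TCP to the grasp point, in mm); z points along the fingers, y is the direction in which the jaws open and shut (so a half turn about z gives the same grasp; the last joint's range is limited). The gripper opens to 92 mm and grips with 3 to 60 N. Pads are 19 mm wide; open, the fingers measure 130 mm over their backs; the gripper's body (75 mm by 190 mm) begins 47 mm behind the grasp point.
Start: joints at [-1.479, 0.342, 1.524, -0, 1.275, -0.146], TCP at [123.693, -510.24, 226.741] pointing down, gripper open.
Joint ranges: [-2.53, 2.53], [-0.77, 2.02], [0.04, 2.7], [-1, 4.14], [0.28, 2.66], [-3.11, 3.11]. Speed limits (rad/s): [2.57, 2.57, 3.14, 3.14, 3.14, 3.14].

### API

Orientations are given as [roll, pitch, yaw] about the fixed x, y, z axes, in that order (R = Rz(yaw) Ry(pitch) Rx(roll)).
In Python, from plant import bot gives the robot as it stands.
- The arm moves only by the tool servo_tool, never from a script. Its arguments are lists of equal length, an entry for each row: "angular": the turn, a rotation vector about the world's x, y, z in degrees, a list of three; "slide": the shift along the world's x, y, z in mm, a list of three; "grip": the opening, from -1 (shut) to 1 (fully open), so that 0 is half open. In form: {"angular": [[ax, ay, az], ...], "slide": [[dx, dy, dz], ...], "grip": [grip, ...]}. A call has 1 to 10 rows; each row is the pose to reach, as a shift and turn from the pose commanded when the call began; what a row does not reach only later rows make up. A row lasts 1/12 s, in which the tool goes at most 41.7 mm and 7.16 degrees, less where a joint would pass 70% of its speed; a pose out of reach is approached as far as the arm can. A call with a gripper value outside its range is refused whole. The fingers move at their own pace and stop on an object; the grip force is fixed at half the most. Time passes only in rows, so rows that repeat a pose let the fingers close. It gives the time, the measured TCP pose, the force and the opening at its end, in the units of the state.
- bot.get_obs(): the state, without advancing time (a new reading comes with each control period).
- bot.capture(name): name is "scene" or "top" or "wrist"; returns a dict with "img" (400x640x3 uint8, blue, green, red), "range_z" (400x640 float32, mm along the optical axis (not along the pixel's ray), 0 where there is no reading), "fov_y" (degrees; the focal length in pixels is half the picture's height over the tangent of half this angle, whatever the lens; pixels are square), "cx", "cy" (the principal point, pixels), "R" (3x3) and "t" (3): a world point X has camera coordinates R X + t; the wrist camera has in their place "T_tool_cam" (4x4, takes a point from camera to tool coordinates, whose origin is the TCP and whose axes are the flange's). Camera axes: x right, y down, z forward; pixel columns grow to the right and rows downward; lengths in mm; the calibration is good to about 2 mm. A picture is of the moment at which its call begins: read the wrist's pose just before it.
- bot.close_job(): hands the job in, once; it reports no verdict.
The state is a dict: "time": time; "joint_positions": joint angles; "dq": joint speeds; "tau": joint torques, N m; "tool_pos": TCP position; "tcp_rot": TCP orientation; "contact_force": force on the tool from outside, world axes, zero at the start; "moment": the same for the moment, N m; "grip_width": finger opening in mm.
Only numpy, scipy, OpenCV 4.12 (cv2) and the standard library are available. Lean on these libraries where they do the work, as an engineer would, in place of code of your own. Each camera call takes 0.05 s, during which the arm holds its last target.

## Working session

There is one attempt and no reset: what is moved stays moved. The work goes in short steps, Python scripts to look and compute and a tool call to move; the robot and the scene stay as the last step left them, time stands still between calls to the robot, and variables do not carry over. Pictures are saved under pics/ and viewed, and the job is handed in when it is done.

Besides the shell and the picture viewer there is one more tool, called after "Request:" by a JSON object that holds its "op" and its "data". servo_tool: Moves the arm, as the interface text tells. Its arguments: {"type":"object","properties":{"angular":{"type":"array","items":{"type":"array","items":{"type":"number"}}},"slide":{"type":"array","items":{"type":"array","items":{"type":"number"}}},"grip":{"type":"array","items":{"type":"number"}}},"required":["angular","slide","grip"]}

```bash
ls; mkdir -p pics; python3 - <<'E'
from plant import bot
import cv2,numpy as np,pickle
print(bot.get_obs())
for n in ["scene","top"]:
    c=bot.capture(n); cv2.imwrite(f"pics/{n}0.png",c["img"]); pickle.dump(c,open(f"{n}0.pkl","wb"))
    print(n,c["fov_y"],c["cx"],c["cy"],c["R"],c["t"])
E
```

```text
pics
{'time': 0.0, 'joint_positions': array([-1.47899813e+00,  3.42733981e-01,  1.52499249e+00,  6.96367915e-06,
        1.27539514e+00, -1.46026364e-01]), 'dq': array([-1.68879566e-03,  4.78572608e-04, -1.05850369e-04, -3.50258634e-05,
        1.16314473e-03, -4.12002100e-05]), 'tau': array([ 2.74768363e-04, -4.31243134e+01, -2.44217330e+01,  7.18441908e-02,
        5.60308888e-02, -1.06371911e-04]), 'tool_pos': array([ 123.65791323, -509.8230313 ,  226.04767739]), 'tcp_rot': array([-3.14008093e+00, -2.29064189e-04,  2.37822358e-01]), 'contact_force': array([-0.20355015, -0.02177267, -0.25581458]), 'moment': array([-0.02412597,  0.00561031, -0.00654812]), 'grip_width': 91.89561683360621}
scene 51.51237659844829 312.2612971052904 199.68392986543745 [[ 0.73963103  0.67296869  0.00768636]
 [ 0.50859388 -0.55142107 -0.66126173]
 [-0.44077002  0.49299893 -0.75011589]] [-381.65426004 -262.34295832 1577.36815634]
top 49.08241386528193 320.81553795901465 198.40470674652167 [[ 0.02754847 -0.99958391 -0.00854974]
 [-0.986295   -0.02578835 -0.16296361]
 [ 0.16267532  0.01292197 -0.98659503]] [ -72.21873005  519.37079327 1364.50140528]
```

View pics/scene0.png

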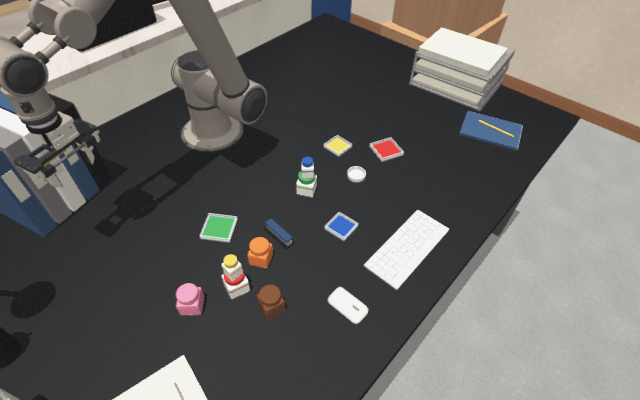

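View pics/top0.png

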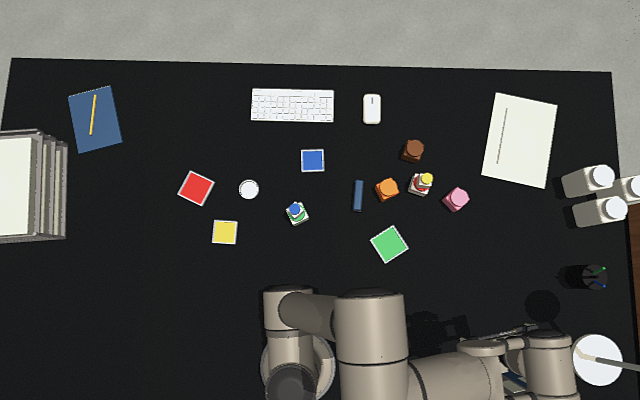

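The scene view shows blue on green (about 307,175) and yellow on red (about 234,275), with the orange, pink and brown lookalikes around the red stack. The top view shows yellow, red, blue and green trays at (225,232), (196,188), (313,160) and (389,244). Next I'll turn both views into positions.

```bash
cat > h.py <<'E'
import numpy as np,cv2,pickle
def cloud(c,R=None,t=None):
    z=c["range_z"].astype(float); h,w=z.shape
    f=h/2/np.tan(np.radians(c["fov_y"])/2)
    u,v=np.meshgrid(np.arange(w),np.arange(h))
    P=np.stack([(u-c["cx"])/f*z,(v-c["cy"])/f*z,z],-1)
    R=c["R"] if R is None else R; t=c["t"] if t is None else t
    X=(P-t)@R
    X[z<=0]=np.nan
    return X
E
python3 - <<'E'
from h import *
for n in ["top","scene"]:
    c=pickle.load(open(n+"0.pkl","rb")); X=cloud(c); hsv=cv2.cvtColor(c["img"],cv2.COLOR_BGR2HSV)
    H,S,V=cv2.split(hsv)
    m0=np.isfinite(X[...,0])&(X[...,0]>200)&(X[...,0]<900)&(abs(X[...,1])<500)
    d=m0&(X[...,2]<30)&(V<40)
    print(n,"desk z",np.nanmedian(X[...,2][d]))
    for name,lo,hi in [("red",0,6),("yellow",24,34),("green",45,85),("blue",105,125)]:
        m=(m0&(S>120)&(V>60)&(((H>=lo)&(H<=hi))|((name=="red")&(H>174)))).astype(np.uint8)
        k,l,st,ce=cv2.connectedComponentsWithStats(m)
        for i in range(1,k):
            if st[i,4]<25: continue
            p=X[l==i]; q=p[:,:2]
            r=cv2.minAreaRect(q.astype(np.float32))
            print(name,st[i,4],ce[i].round(),"med",np.median(p,0).round(1),"z",np.percentile(p[:,2],[5,95]).round(),"rect",np.round(r[0],1),np.round(r[1],1),round(r[2],1))
E
```

```text
top desk z -0.46826400876163254
red 560 [196. 188.] med [551.6 359.2   5.5] z [ 1. 11.] rect [551.4 357.9] [82.9 80.8] 66.7
red 51 [419. 185.] med [ 558.9 -359.5   70.8] z [67. 81.] rect [ 567.4 -380. ] [63.3 36. ] 69.1
yellow 100 [427. 178.] med [ 578.7 -377.5  135.5] z [ -1. 138.] rect [ 591.3 -394.3] [35.4 75.8] 43.1
yellow 367 [224. 232.] med [408.4 255.3   5.5] z [ 1. 10.] rect [408.8 254.3] [62.2 64. ] 87.2
green 43 [298. 217.] med [455.6   7.8  71.8] z [67. 76.] rect [456.8  14.7] [23.1 48. ] 9.2
green 578 [389. 244.] med [ 384.1 -282.5    5.4] z [ 1. 11.] rect [ 384.6 -281.8] [79.3 77.6] 33.7
blue 351 [312. 160.] med [656.4 -25.2   5.4] z [ 1. 10.] rect [656.9 -24.7] [64.5 61.3] 2.7
blue 90 [294. 208.] med [474.4  19.3 135.1] z [131. 139.] rect [485.6  20.6] [53.  29.9] 4.2
scene desk z 1.8431354635839043
red 277 [386. 148.] med [549.1 361.4   8.2] z [ 5. 11.] rect [548.7 358.5] [83.9 74.8] 65.4
red 122 [234. 279.] med [ 597.6 -389.6   72.6] z [62. 76.] rect [ 590.2 -382.9] [52.  30.2] 56.0
yellow 153 [337. 145.] med [406.5 256.3   7.9] z [ 5. 11.] rect [406.5 255.3] [55.6 60.5] 85.9
yellow 107 [230. 260.] med [ 579.6 -376.7  137.7] z [135. 140.] rect [ 580.3 -376.9] [29.9 31.4] 50.8
green 63 [304. 179.] med [485.7  -1.   71.2] z [62. 76.] rect [477.6   3. ] [54.8 23.9] 6.7
green 451 [218. 227.] med [ 384.7 -280.9    7.8] z [ 5. 11.] rect [ 383.5 -280.5] [76.2 72.2] 33.9
blue 92 [307. 161.] med [477.6  16.1 137.3] z [124. 141.] rect [424.2  72.6] [ 32.2 187.2] 43.3
blue 294 [341. 225.] med [656.2 -22.3   8. ] z [ 4. 11.] rect [655.3 -22.1] [60.9 59.2] 3.4
blue 111 [277. 229.] med [ 539.9 -178.7   37.4] z [33. 40.] rect [ 541.6 -179.4] [21.1 94.7] 87.2
```

```bash
python3 - <<'E'
from plant import bot
import numpy as np
c=bot.capture("wrist"); print(c["T_tool_cam"].round(3),c["fov_y"],c["cx"],c["cy"])
E
```

```text
[[  -0.      -0.96    -0.281   77.135]
 [   1.      -0.      -0.      -1.141]
 [   0.      -0.281    0.96  -157.607]
 [   0.       0.       0.       1.   ]] 70.28183038503828 318.9746710012135 197.52650350596983
```

Request:
{"op": "servo_tool", "data": {"angular": [[0,0,0],[0,0,0],[0,0,0],[0,0,0],[0,0,0],[0,0,0],[0,0,0],[0,0,0],[0,0,0],[0,0,0]], "slide": [[20,6,34],[45,16,55],[80,26,84],[115,36,100],[150,46,120],[190,56,120],[230,66,120],[270,72,120],[310,76,120],[345,80,120]], "grip": [1,1,1,1,1,1,1,1,1,1]}}

```text
time: 0.98
tool_pos: [471.2, -429.0, 346.3]
tcp_rot: [-3.141, -0.0, 0.239]
contact_force: [0.2, -1.0, -0.1]
grip_width: 91.8
```

```bash
cat >> h.py <<'E'
from scipy.spatial.transform import Rotation as Ro
def wrist(bot,name):
    o=bot.get_obs(); c=bot.capture("wrist")
    T=np.eye(4);T[:3,:3]=Ro.from_euler('xyz',o["tcp_rot"]).as_matrix();T[:3,3]=o["tool_pos"]
    C=T@c["T_tool_cam"]; c["R"]=C[:3,:3].T; c["t"]=-c["R"]@C[:3,3]
    cv2.imwrite(f"pics/{name}.png",c["img"]); pickle.dump(c,open(name+".pkl","wb"))
    return c
def ortho(c,name,cx,cy,half,px=2,planez=None,save=True):
    """top-down image + height map around (cx,cy) by rendering cloud (max z)"""
    X=cloud(c).reshape(-1,3); I=c["img"].reshape(-1,3)
    ok=np.isfinite(X[:,0])&(abs(X[:,0]-cx)<half)&(abs(X[:,1]-cy)<half)
    X=X[ok];I=I[ok]; o=np.argsort(X[:,2]); X=X[o];I=I[o]
    n=int(2*half*px); im=np.zeros((n,n,3),np.uint8); hm=np.zeros((n,n))
    r=((cx+half-X[:,0])*px).astype(int).clip(0,n-1); q=((cy+half-X[:,1])*px).astype(int).clip(0,n-1)
    im[r,q]=I; hm[r,q]=X[:,2]
    if save: cv2.imwrite(f"pics/{name}.png",im)
    return im,hm
E
python3 - <<'E'
from plant import bot
from h import *
c=wrist(bot,"w1"); im,_=ortho(c,"w1o",570,-360,140)
print(bot.get_obs()["time"])
E
```

```text
1.0333
```

View pics/w1.png

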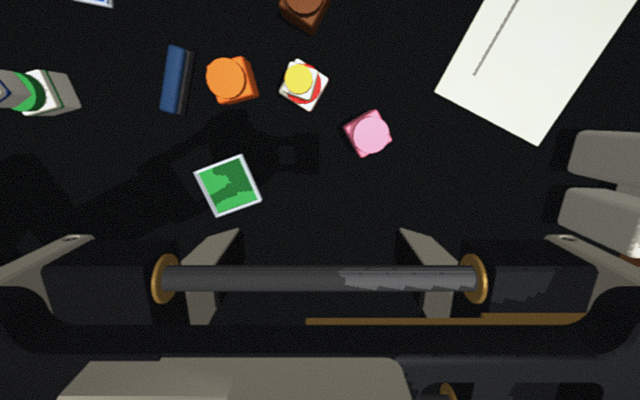

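View pics/w1o.png

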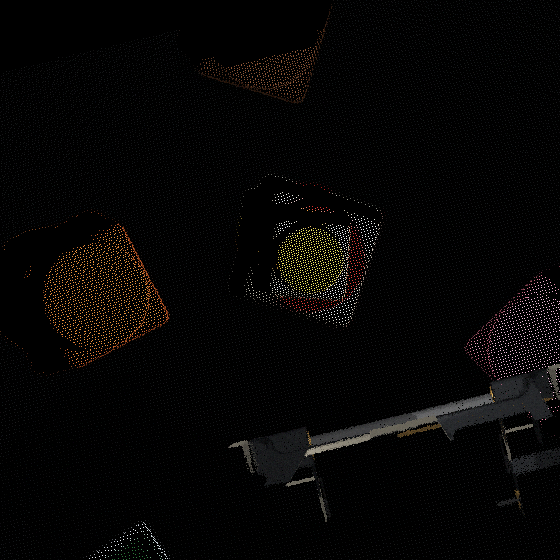

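In w1, the yellow cap sits at (298,78) on the red jar, with orange at (228,77), pink at (370,132) and brown at (303,10). I'll move closer for exact yaws.

Request:
{"op": "servo_tool", "data": {"angular": [[0,0,0],[0,0,0],[0,0,0],[0,0,0]], "slide": [[35,14,-10],[70,27,-25],[105,40,-40],[120,44,-50]], "grip": [1,1,1,1]}}

```text
time: 1.37
tool_pos: [592.1, -383.1, 293.7]
tcp_rot: [-3.138, 0.001, 0.241]
contact_force: [0.5, -0.2, 1.3]
grip_width: 92.1
```

```bash
python3 - <<'E'
from plant import bot
from h import *
c=wrist(bot,"w2"); print(bot.get_obs()["tool_pos"])
E
```

```text
[ 592.6660006  -382.40117303  291.08519609]
```

View pics/w2.png

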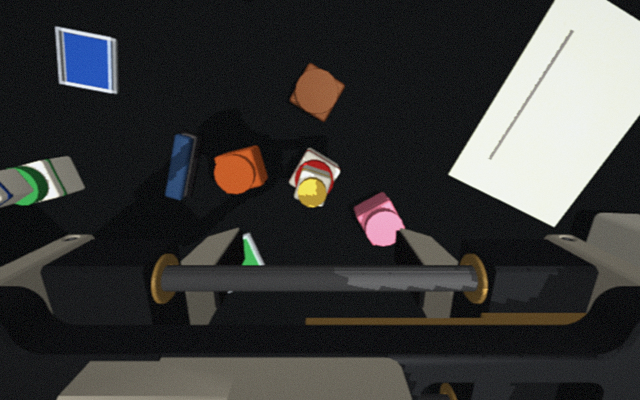

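```bash
cat >> h.py <<'E'
from scipy.optimize import least_squares
def fitsq(P,a,x0,y0,symn=8):
    best=None
    for th in np.linspace(0,np.pi/2,symn,endpoint=False):
        def f(p):
            d=P[:,:2]-p[:2]; c,s=np.cos(p[2]),np.sin(p[2])
            return np.maximum(abs(c*d[:,0]+s*d[:,1]),abs(-s*d[:,0]+c*d[:,1]))-a
        r=least_squares(f,[x0,y0,th],loss='soft_l1',f_scale=1.5,x_scale=[1,1,.05])
        if best is None or r.cost<best.cost: best=r
    x,y,t=best.x; t=(t+np.pi/4)%(np.pi/2)-np.pi/4
    return x,y,np.degrees(t),np.median(abs(best.fun)),len(P)
def near(cs,x,y,r,z0,z1):
    P=np.concatenate([cloud(c).reshape(-1,3) for c in cs]); P=P[np.isfinite(P[:,0])]
    return P[(np.hypot(P[:,0]-x,P[:,1]-y)<r)&(P[:,2]>z0)&(P[:,2]<z1)]
def capcircle(cs,x,y,r,z0,z1,rad):
    P=near(cs,x,y,r,z0,z1)[:,:2]
    (q,R)=cv2.minEnclosingCircle(P.astype(np.float32)); return np.round(q,1),round(R,1),len(P),P.mean(0).round(1)
E
python3 - <<'E'
from h import *
for n in [["w1"],["w2"],["scene0"],["top0"],["w1","w2","scene0","top0"]]:
    cs=[pickle.load(open(k+".pkl","rb")) for k in n]
    print(n)
    for lab,x,y in [("ye",579,-377),("bl",476,18)]:
        if lab=="bl" and n[0] in("w1","w2"): continue
        P=near(cs,x,y,40,78,118)
        if len(P)>10: print(lab,"small",np.round(fitsq(P,19,x,y),2))
        P=near(cs,x,y,55,6,52)
        if len(P)>10: print(lab,"large",np.round(fitsq(P,28,x,y),2))
        P=near(cs,x,y,30,131,142)
        if len(P)>3: print(lab,"cap",capcircle(cs,x,y,30,131,142,17),np.median(P[:,2]))
cs=[pickle.load(open(k+".pkl","rb")) for k in ["w1","w2","scene0","top0"]]
for lab,x,y in [("orange",555,-290),("pink",545,-455),("brown",640,-360)]:
    P=near(cs,x,y,50,8,52); print(lab,np.round(fitsq(P,28,x,y),2))
E
```

```text
['w1']
ye small [ 580.9  -374.06   -2.67    1.26  301.  ]
ye large [ 581.53 -374.38  -14.64    1.57  282.  ]
ye cap (array([ 579.8, -375. ]), 16.8, 652, array([ 579.9, -375.1])) 135.63930163609382
['w2']
ye small [ 579.11 -375.29   -3.7     0.84  402.  ]
ye large [ 579.51 -376.48  -17.41    0.92  400.  ]
ye cap (array([ 579.8, -374.9]), 16.9, 650, array([ 580.5, -374.8])) 135.48301320003387
['scene0']
ye small [ 5.7882e+02 -3.7546e+02 -5.0100e+00  5.2000e-01  1.7400e+02]
ye large [ 579.66 -376.55  -18.05    0.79  243.  ]
ye cap (array([ 580.2, -375.8]), 17.6, 134, array([ 581.2, -377.1])) 137.444489426147
bl small [476.12  22.22  43.75   1.38 117.  ]
bl large [472.76  18.99  27.73   1.1  207.  ]
bl cap (array([476.3,  18.8]), 17.9, 82, array([477.9,  17.3])) 137.60112343089932
['top0']
ye small [ 577.06 -376.57   -3.82    0.61   84.  ]
ye large [ 577.66 -377.46  -17.02    0.93  132.  ]
ye cap (array([ 577.2, -375.8]), 16.9, 95, array([ 576.7, -375.2])) 135.62267976562484
bl small [473.7   20.47  44.11   0.93  53.  ]
bl large [471.69  18.91  28.71   1.07  81.  ]
bl cap (array([473.1,  20.6]), 17.1, 92, array([472.9,  20.3])) 135.45316750304312
['w1', 'w2', 'scene0', 'top0']
ye small [ 579.22 -375.     -3.7     1.02  961.  ]
ye large [ 579.77 -375.87  -17.28    1.15 1057.  ]
ye cap (array([ 578.8, -376.1]), 18.5, 1531, array([ 580.1, -375.2])) 135.62621425464104
orange [ 5.6158e+02 -2.6746e+02  2.7400e+01  6.3000e-01  1.3570e+03]
pink [ 573.41 -453.81  -38.75    3.12 1056.  ]
brown [ 637.76 -358.13   -1.42    3.42 1189.  ]
```

Request:
{"op": "servo_tool", "data": {"angular": [[0,0,-7],[0,0,-14],[0,0,-18],[0,0,-18],[0,0,-18]], "slide": [[-4,2,-15],[-9,8,-30],[-10,8,-50],[-10,8,-70],[-10,8,-70]], "grip": [1,1,1,1,1]}}

```text
time: 1.83
tool_pos: [576.6, -377.2, 222.0]
tcp_rot: [-3.137, 0.007, -0.077]
contact_force: [0.2, 1.1, -0.3]
grip_width: 91.8
```

```bash
python3 - <<'E'
from plant import bot
from h import *
o=bot.get_obs(); print(o["tool_pos"],o["tcp_rot"],o["joint_positions"],o["contact_force"])
c=wrist(bot,"w3")
print(np.round(fitsq(near([c],579,-375,40,78,118),19,579,-375),2),capcircle([c],579,-375,30,131,142,17))
o=bot.get_obs(); print(o["tool_pos"],o["tcp_rot"])
E
```

```text
[ 576.63268761 -377.22277132  222.00692882] [-3.13693929  0.00712933 -0.07669065] [-6.90274287e-01  6.68106540e-01  9.92045008e-01 -3.01451341e-04
  1.48994937e+00  9.57254902e-01] [ 0.17210119  1.09448478 -0.34659498]
[ 579.18 -374.85   -4.21    0.84  628.  ] (array([ 580. , -374.9]), 17.0, 1064, array([ 580.7, -375.1]))
[ 577.34378002 -377.78674879  224.42209348] [-3.13864392  0.0045493  -0.07636918]
```

Request:
{"op": "servo_tool", "data": {"angular": [[0,0,0],[0,0,0],[0,0,0],[0,0,0],[0,0,0],[0,0,0],[0,0,0],[0,0,0]], "slide": [[1,3,-25],[1,3,-55],[1,3,-85],[1,3,-110],[1,3,-130],[1,3,-140],[1,3,-141],[1,3,-141]], "grip": [1,1,1,1,1,1,1,1]}}

```text
time: 2.55
tool_pos: [580.2, -375.8, 86.9]
tcp_rot: [3.141, -0.001, -0.076]
contact_force: [0.4, 0.5, 0.4]
grip_width: 92.1
```

Request:
{"op": "servo_tool", "data": {"angular": [[0,0,0],[0,0,0],[0,0,0]], "slide": [[0,0,0],[0,0,0],[0,0,0]], "grip": [1,0.2,-0.1]}}

```text
time: 2.8
tool_pos: [580.3, -375.8, 87.5]
tcp_rot: [3.14, -0.002, -0.076]
contact_force: [0.5, 0.1, -0.2]
grip_width: 82.5
```

Request:
{"op": "servo_tool", "data": {"angular": [[0,0,0],[0,0,0],[0,0,0],[0,0,0],[0,0,0],[0,0,0],[0,0,0],[0,0,0]], "slide": [[0,0,0],[0,0,0],[0,0,0],[0,0,0],[0,0,0],[0,0,0],[0,0,0],[0,0,0]], "grip": [-0.2,-0.3,-0.4,-0.5,-0.6,-1,-1,-1]}}

```text
time: 3.47
tool_pos: [579.7, -375.3, 85.7]
tcp_rot: [3.141, 0.0, -0.076]
contact_force: [-0.1, 0.3, -0.2]
grip_width: 38.0
```

Request:
{"op": "servo_tool", "data": {"angular": [[0,0,0],[0,0,0],[0,0,0],[0,0,0],[0,0,0],[0,0,0],[0,0,0],[0,0,0],[0,0,0],[0,0,0]], "slide": [[0,0,3],[0,0,10],[0,0,22],[0,0,40],[0,0,60],[0,0,80],[0,0,98],[0,0,110],[0,0,116],[0,0,116]], "grip": [-1,-1,-1,-1,-1,-1,-1,-1,-1,-1]}}

```text
time: 4.3
tool_pos: [580.3, -375.7, 204.6]
tcp_rot: [3.139, -0.003, -0.076]
contact_force: [0.9, 0.7, -2.4]
grip_width: 37.7
```

```bash
python3 - <<'E'
from plant import bot
from h import *
print(bot.get_obs()["tool_pos"],bot.get_obs()["grip_width"])
c=wrist(bot,"w4")
print(np.round(fitsq(near([c],579,-376,52,8,50),28,579,-376),2),capcircle([c],579,-376,45,66,78,27))
E
```

```text
[ 580.33763036 -375.71772551  204.55677302] 37.67785432973489
[ 5.8044e+02 -3.7608e+02 -1.7450e+01  2.6000e-01  3.5300e+02] (array([ 580.7, -375.8]), 27.0, 1905, array([ 582.4, -376. ]))
```

View pics/w4.png

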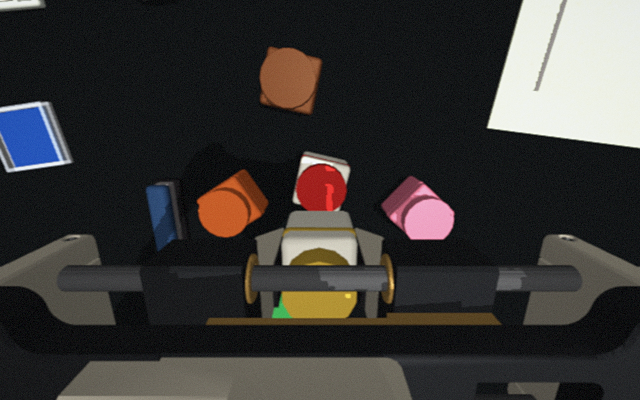

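Request:
{"op": "servo_tool", "data": {"angular": [[0,0,0],[0,0,0],[0,0,0],[0,0,0],[0,0,0],[0,0,0],[0,0,0],[0,0,0],[0,0,0],[0,0,0]], "slide": [[-2,8,0],[-7,25,2],[-14,50,4],[-22,80,4],[-31,112,4],[-40,146,4],[-50,180,4],[-59,215,4],[-69,250,4],[-78,285,4]], "grip": [-1,-1,-1,-1,-1,-1,-1,-1,-1,-1]}}

```text
time: 5.18
tool_pos: [499.8, -88.0, 204.7]
tcp_rot: [-3.141, 0.002, -0.076]
contact_force: [0.8, 0.4, -0.6]
grip_width: 38.0
```

Request:
{"op": "servo_tool", "data": {"angular": [[0,0,0],[0,0,0],[0,0,0],[0,0,0],[0,0,0],[0,0,0],[0,0,0],[0,0,0],[0,0,0],[0,0,0]], "slide": [[-10,35,0],[-19,70,0],[-29,105,0],[-38,140,0],[-48,175,0],[-57,210,0],[-67,245,0],[-76,280,0],[-84,308,0],[-90,330,0]], "grip": [-1,-1,-1,-1,-1,-1,-1,-1,-1,-1]}}

```text
time: 6.02
tool_pos: [409.4, 241.8, 204.8]
tcp_rot: [3.141, 0.002, -0.075]
contact_force: [-0.1, -0.0, -1.8]
grip_width: 38.4
```

Request:
{"op": "servo_tool", "data": {"angular": [[0,0,0],[0,0,0],[0,0,0],[0,0,0]], "slide": [[-2,10,-6],[-3,15,-20],[-3,15,-20],[-3,15,-20]], "grip": [-1,-1,-1,-1]}}

```text
time: 6.35
tool_pos: [407.7, 254.1, 184.6]
tcp_rot: [3.14, 0.003, -0.076]
contact_force: [-0.2, -0.7, -1.1]
grip_width: 37.9
```

```bash
cat >> h.py <<'E'
def tray(c,col,x,y,half):
    X=cloud(c); H,S,V=cv2.split(cv2.cvtColor(c["img"],cv2.COLOR_BGR2HSV))
    lo,hi={"yellow":(22,36),"red":(0,6),"green":(45,85),"blue":(105,125)}[col]
    m=(S>110)&(V>40)&(((H>=lo)&(H<=hi))|((col=="red")&(H>174)))&(np.hypot(X[...,0]-x,X[...,1]-y)<half*1.6)&(X[...,2]<20)
    q=X[m][:,:2].astype(np.float32); r=cv2.minAreaRect(q); 
    # outer walls
    W=near([c],x,y,half*1.9,10.5,20); 
    rw=cv2.minAreaRect(W[:,:2].astype(np.float32)) if len(W)>5 else None
    return [np.round(v,1).tolist() for v in r],len(q),[np.round(v,1).tolist() for v in rw] if rw else None,len(W)
E
python3 - <<'E'
from plant import bot
from h import *
o=bot.get_obs();print(o["tool_pos"],o["tcp_rot"],o["grip_width"],o["time"])
c=wrist(bot,"w5")
print(tray(c,"yellow",408,255,35))
for n in("top0","scene0"):
  c=pickle.load(open(n+".pkl","rb")); print(n,tray(c,"yellow",408,255,35),tray(c,"blue",656,-24,35))
E
```

```text
[407.65487133 254.1321603  184.57259778] [ 3.13969694e+00  2.88308992e-03 -7.58420975e-02] 37.863959886875755 6.35
([[406.4, 255.1], [62.7, 55.9], 87.2], 2073, [[410.6, 255.2], [74.1, 74.4], 88.1], 885)
top0 ([[408.9, 252.9], [65.8, 64.2], 88.1], 379, [[408.5, 253.4], [75.6, 74.4], 88.7], 120) ([[656.9, -24.7], [64.5, 61.3], 2.7], 352, [[654.7, -24.7], [75.5, 73.2], 2.5], 95)
scene0 ([[406.8, 256.9], [57.7, 60.9], 84.6], 159, [[406.7, 253.2], [87.7, 80.5], 2.5], 125) ([[655.4, -23.8], [61.0, 65.6], 2.1], 300, [[657.4, -24.0], [75.4, 77.2], 3.9], 196)
```

View pics/w5.png

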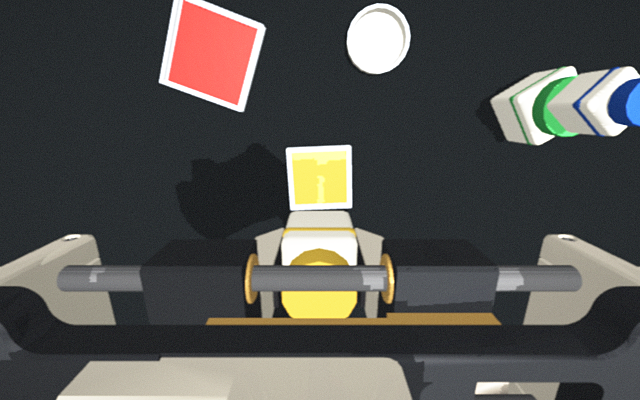

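Request:
{"op": "servo_tool", "data": {"angular": [[0,0,0],[0,0,0],[0,0,0],[0,0,0],[0,0,0],[0,0,0],[0,0,0],[0,0,0],[0,0,0],[0,0,0]], "slide": [[1,0,-15],[1,0,-40],[1,0,-68],[1,0,-96],[1,0,-120],[1,0,-138],[1,0,-150],[1,0,-157],[1,0,-160],[1,0,-161]], "grip": [-1,-1,-1,-1,-1,-1,-1,-1,-1,-1]}}

```text
time: 7.23
tool_pos: [410.2, 254.4, 24.9]
tcp_rot: [3.142, -0.0, -0.077]
contact_force: [-0.2, 0.0, -0.2]
grip_width: 37.8
```

Request:
{"op": "servo_tool", "data": {"angular": [[0,0,0],[0,0,0],[0,0,0],[0,0,0],[0,0,0],[0,0,0]], "slide": [[0,0,-1],[0,0,-2],[0,0,-3],[0,0,-4],[0,0,-4.5],[0,0,-4.5]], "grip": [-1,-1,-1,-1,-1,-1]}}

```text
time: 7.73
tool_pos: [409.7, 254.8, 20.3]
tcp_rot: [3.142, -0.0, -0.076]
contact_force: [0.3, -0.1, -2.1]
grip_width: 37.7
```

```bash
python3 - <<'E'
from plant import bot
from h import *
o=bot.get_obs();print(o["tool_pos"],o["contact_force"],o["grip_width"],o["time"])
c=wrist(bot,"w6")
E
```

```text
[409.68188945 254.79628392  20.30909813] [ 0.29208611 -0.12892297 -2.12609101] 37.6720040266531 7.7333
```

View pics/w6.png

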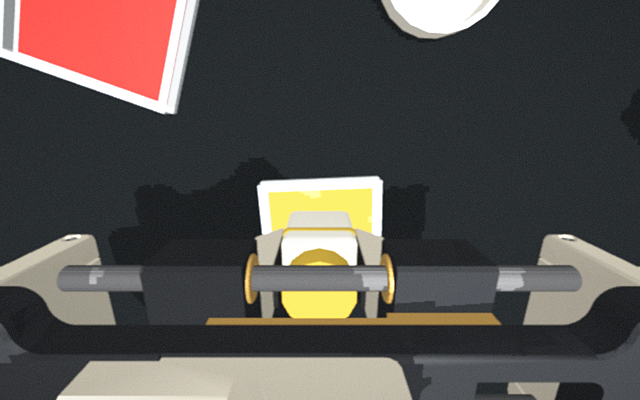

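Request:
{"op": "servo_tool", "data": {"angular": [[0,0,0],[0,0,0],[0,0,0],[0,0,0]], "slide": [[0,0,-0.5],[0,0,-1],[0,0,-1],[0,0,-1]], "grip": [-1,-1,-1,-1]}}

```text
time: 8.12
tool_pos: [409.8, 254.8, 19.6]
tcp_rot: [-3.142, -0.0, -0.076]
contact_force: [-0.8, -1.3, 5.8]
grip_width: 37.6
```

Contact shows at 5.8 N upward. I'll open gently.

Request:
{"op": "servo_tool", "data": {"angular": [[0,0,0],[0,0,0],[0,0,0],[0,0,0],[0,0,0],[0,0,0],[0,0,0],[0,0,0]], "slide": [[0,0,0],[0,0,0],[0,0,0],[0,0,0],[0,0,0],[0,0,0],[0,0,0],[0,0,0]], "grip": [-0.18,-0.14,-0.1,0,0.1,0.2,0.3,0.3]}}

```text
time: 8.78
tool_pos: [409.7, 254.8, 19.2]
tcp_rot: [3.142, -0.0, -0.076]
contact_force: [-0.9, 0.3, 0.5]
grip_width: 58.9
```

Request:
{"op": "servo_tool", "data": {"angular": [[0,0,0],[0,0,0],[0,0,0],[0,0,0],[0,0,0],[0,0,0],[0,0,0],[0,0,0],[0,0,0],[0,0,0]], "slide": [[0,0,4],[0,0,15],[0,0,35],[0,0,65],[0,0,95],[0,0,125],[0,0,155],[0,0,180],[0,0,200],[0,0,210]], "grip": [0.3,0.3,0.3,0.3,0.5,1,1,1,1,1]}}

```text
time: 9.62
tool_pos: [410.5, 255.1, 232.5]
tcp_rot: [-3.139, -0.004, -0.076]
contact_force: [0.8, -0.7, -0.0]
grip_width: 91.0
```

```bash
python3 - <<'E'
from plant import bot
from h import *
o=bot.get_obs();print(o["tool_pos"],o["contact_force"],o["grip_width"],o["time"])
c=wrist(bot,"w7")
print(tray(c,"yellow",409,255,35),np.round(fitsq(near([c],409,255,40,22,52),19,409,255),2),capcircle([c],409,255,30,65,76,17))
E
```

```text
[410.49224898 255.12794466 232.53505983] [ 0.82028636 -0.68323667 -0.03042914] 90.99213782763123 9.6167
([[406.7, 257.9], [56.5, 52.6], 86.1], 305, [[410.7, 255.2], [74.1, 74.2], 87.9], 694) [409.4  257.32  -4.75   0.99 339.  ] (array([410.5, 257. ]), 16.9, 643, array([411. , 256.9]))
```

View pics/w7.png

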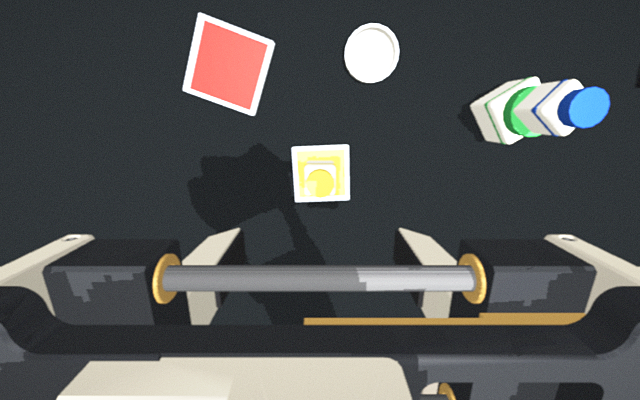

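Request:
{"op": "servo_tool", "data": {"angular": [[0,0,2],[0,0,8],[0,0,14],[0,0,20],[0,0,26],[0,0,32],[0,0,38],[0,0,43],[0,0,47],[0,0,48]], "slide": [[3,-10,10],[10,-35,25],[18,-65,40],[26,-98,50],[34,-130,50],[42,-160,50],[50,-190,50],[57,-215,50],[62,-230,50],[65,-235,50]], "grip": [1,1,1,1,1,1,1,1,1,1]}}

```text
time: 10.5
tool_pos: [474.8, 17.3, 278.6]
tcp_rot: [-3.141, 0.001, 0.762]
contact_force: [0.4, 0.8, 0.8]
grip_width: 92.0
```

Request:
{"op": "servo_tool", "data": {"angular": [[0,0,0],[0,0,0],[0,0,0]], "slide": [[0,0,0],[0,0,0],[0,0,0]], "grip": [1,1,1]}}

```text
time: 10.75
tool_pos: [474.3, 20.3, 278.9]
tcp_rot: [-3.141, 0.0, 0.761]
contact_force: [-0.0, 0.0, -1.2]
grip_width: 91.7
```

```bash
python3 - <<'E'
from plant import bot
from h import *
o=bot.get_obs();print(o["tool_pos"],o["tcp_rot"],o["contact_force"],o["grip_width"],o["time"])
c=wrist(bot,"w8")
x,y=475,19
print(np.round(fitsq(near([c],x,y,40,78,118),19,x,y),2),capcircle([c],x,y,30,131,142,17))
print(np.round(fitsq(near([c],x,y,52,8,50),28,x,y),2))
E
```

```text
[474.27086595  20.30819207 278.94976478] [-3.14092104e+00  3.50731754e-04  7.61092001e-01] [-0.0273683   0.02777696 -1.16646184] 91.67666113759977 10.75
[474.99  20.33  42.71   0.95 409.  ] (array([475.3,  21.4]), 16.9, 725, array([475.7,  21.6]))
[4.7324e+02 1.9050e+01 2.7940e+01 2.4000e-01 2.2200e+02]
```

View pics/w8.png

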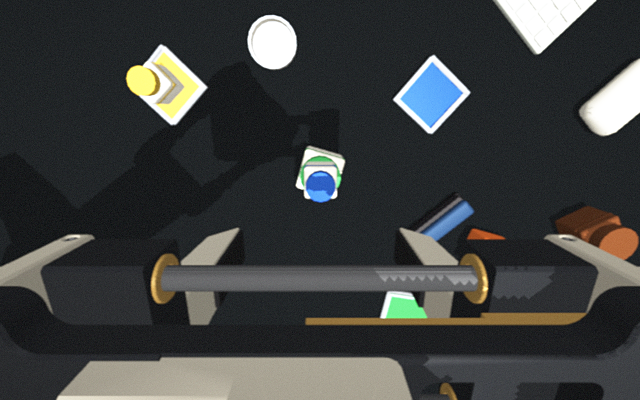

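Request:
{"op": "servo_tool", "data": {"angular": [[0,0,0],[0,0,0],[0,0,0],[0,0,0],[0,0,0],[0,0,0],[0,0,0],[0,0,0],[0,0,0],[0,0,0]], "slide": [[0.5,1,-20],[0.5,1,-50],[0.5,1,-80],[0.5,1,-110],[0.5,1,-138],[0.5,1,-162],[0.5,1,-180],[0.5,1,-190],[0.5,1,-193.5],[0.5,1,-193.5]], "grip": [1,1,1,1,1,1,1,1,1,1]}}

```text
time: 11.63
tool_pos: [474.6, 21.4, 85.1]
tcp_rot: [-3.14, 0.001, 0.762]
contact_force: [0.0, 0.1, 0.6]
grip_width: 91.7
```

Request:
{"op": "servo_tool", "data": {"angular": [[0,0,0],[0,0,0],[0,0,0],[0,0,0],[0,0,0],[0,0,0],[0,0,0],[0,0,0],[0,0,0],[0,0,0]], "slide": [[0,0,0],[0,0,0],[0,0,0],[0,0,0],[0,0,0],[0,0,0],[0,0,0],[0,0,0],[0,0,0],[0,0,0]], "grip": [0.4,0.1,-0.1,-0.2,-0.3,-0.4,-0.5,-0.7,-1,-1]}}

```text
time: 12.47
tool_pos: [475.2, 20.7, 85.8]
tcp_rot: [3.141, -0.0, 0.761]
contact_force: [0.4, -0.5, 0.5]
grip_width: 38.2
```

Request:
{"op": "servo_tool", "data": {"angular": [[0,0,0],[0,0,0],[0,0,0],[0,0,0],[0,0,0],[0,0,0],[0,0,0],[0,0,0],[0,0,0],[0,0,0]], "slide": [[0,0,0],[0,0,4],[0,0,14],[0,0,30],[0,0,50],[0,0,70],[0,0,84],[0,0,94],[0,0,100],[0,0,100]], "grip": [-1,-1,-1,-1,-1,-1,-1,-1,-1,-1]}}

```text
time: 13.3
tool_pos: [475.7, 20.7, 186.9]
tcp_rot: [3.14, -0.001, 0.761]
contact_force: [0.1, -1.0, -1.1]
grip_width: 37.8
```

```bash
python3 - <<'E'
from plant import bot
from h import *
o=bot.get_obs();print(o["tool_pos"],o["tcp_rot"],o["contact_force"],o["grip_width"],o["time"])
c=wrist(bot,"w9")
x,y=473,19
print(np.round(fitsq(near([c],x,y,52,8,50),28,x,y),2),capcircle([c],x,y,45,66,78,27))
E
```

```text
[475.72793388  20.72887301 186.94281301] [ 3.13979156e+00 -1.46873457e-03  7.61413674e-01] [ 0.13601326 -0.96279191 -1.13238535] 37.78705501028328 13.3
[4.7337e+02 1.8720e+01 2.7830e+01 2.5000e-01 4.2700e+02] (array([473.4,  19.3]), 26.9, 1815, array([476.9,  22.7]))
```

View pics/w9.png

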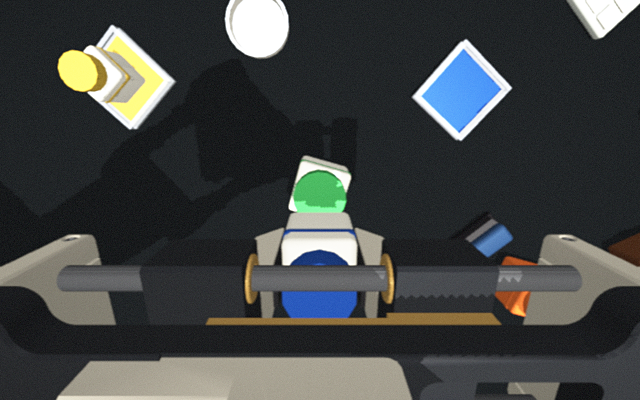

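Request:
{"op": "servo_tool", "data": {"angular": [[0,0,-2],[0,0,-8],[0,0,-14],[0,0,-20],[0,0,-26],[0,0,-32],[0,0,-37],[0,0,-40],[0,0,-41],[0,0,-41]], "slide": [[8,-2,0],[28,-7,0],[52,-13,0],[78,-19,0],[104,-26,0],[130,-32,0],[154,-38,0],[172,-43,0],[182,-45,0],[182,-45,0]], "grip": [-1,-1,-1,-1,-1,-1,-1,-1,-1,-1]}}

```text
time: 14.18
tool_pos: [658.2, -24.9, 183.3]
tcp_rot: [-3.141, 0.002, 0.044]
contact_force: [-0.3, -0.7, -1.9]
grip_width: 37.6
```

Request:
{"op": "servo_tool", "data": {"angular": [[0,0,0],[0,0,0],[0,0,0]], "slide": [[0,0,0],[0,0,0],[0,0,0]], "grip": [-1,-1,-1]}}

```text
time: 14.43
tool_pos: [656.4, -23.9, 185.5]
tcp_rot: [-3.141, 0.001, 0.047]
contact_force: [-0.1, -0.1, -0.2]
grip_width: 38.0
```

```bash
python3 - <<'E'
from plant import bot
from h import *
o=bot.get_obs();print(o["tool_pos"],o["tcp_rot"],o["contact_force"],o["grip_width"],o["time"])
c=wrist(bot,"w10")
print(tray(c,"blue",657,-24,35))
c=pickle.load(open("w8.pkl","rb"));print(tray(c,"blue",657,-24,35))
E
```

```text
[656.35327051 -23.89285558 185.49258877] [-3.14141603e+00  1.08625092e-03  4.65177614e-02] [-0.14525758 -0.07087088 -0.17749933] 37.98757776894079 14.4333
([[657.6, -23.4], [64.3, 64.4], 3.7], 2729, [[657.7, -22.8], [74.6, 74.1], 3.5], 867)
([[658.9, -24.2], [62.9, 62.8], 3.5], 1702, [[657.5, -22.7], [75.1, 74.3], 3.5], 724)
```

View pics/w10.png

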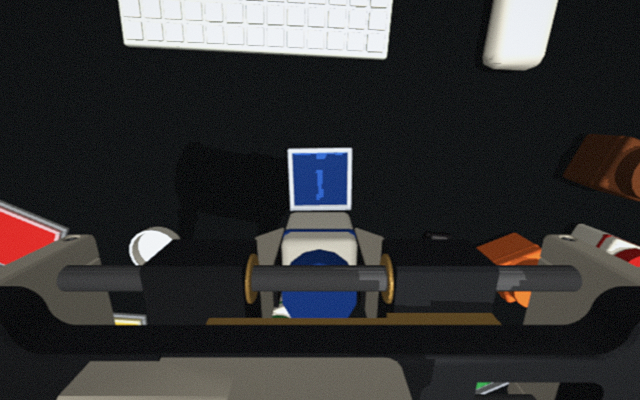

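Request:
{"op": "servo_tool", "data": {"angular": [[0,0,1],[0,0,1],[0,0,1],[0,0,1],[0,0,1],[0,0,1],[0,0,1],[0,0,1],[0,0,1],[0,0,1]], "slide": [[0.5,1,-15],[0.5,1,-40],[0.5,1,-68],[0.5,1,-96],[0.5,1,-120],[0.5,1,-138],[0.5,1,-150],[0.5,1,-157],[0.5,1,-160],[0.5,1,-161]], "grip": [-1,-1,-1,-1,-1,-1,-1,-1,-1,-1]}}

```text
time: 15.32
tool_pos: [658.0, -23.2, 25.2]
tcp_rot: [3.141, -0.001, 0.063]
contact_force: [-0.1, -0.4, -0.9]
grip_width: 37.5
```

Request:
{"op": "servo_tool", "data": {"angular": [[0,0,0],[0,0,0],[0,0,0],[0,0,0],[0,0,0],[0,0,0],[0,0,0],[0,0,0]], "slide": [[0,0,-1],[0,0,-2],[0,0,-3],[0,0,-4],[0,0,-4.5],[0,0,-5],[0,0,-5.5],[0,0,-5.5]], "grip": [-1,-1,-1,-1,-1,-1,-1,-1]}}

```text
time: 15.98
tool_pos: [657.8, -23.3, 19.8]
tcp_rot: [3.141, -0.0, 0.063]
contact_force: [-2.8, -0.1, 2.9]
grip_width: 37.7
```

Request:
{"op": "servo_tool", "data": {"angular": [[0,0,0],[0,0,0],[0,0,0],[0,0,0],[0,0,0],[0,0,0],[0,0,0],[0,0,0]], "slide": [[0,0,0],[0,0,0],[0,0,0],[0,0,0],[0,0,0],[0,0,0],[0,0,0],[0,0,0]], "grip": [-0.18,-0.14,-0.1,0,0.1,0.2,0.3,0.3]}}

```text
time: 16.65
tool_pos: [657.7, -23.2, 19.2]
tcp_rot: [3.142, 0.0, 0.063]
contact_force: [-0.8, -0.7, 0.4]
grip_width: 59.3
```

Request:
{"op": "servo_tool", "data": {"angular": [[0,0,0],[0,0,0],[0,0,0],[0,0,0],[0,0,0],[0,0,0],[0,0,0],[0,0,0],[0,0,0],[0,0,0]], "slide": [[0,0,4],[0,0,15],[0,0,35],[0,0,65],[0,0,95],[0,0,125],[0,0,150],[0,0,165],[0,0,170],[0,0,170]], "grip": [0.3,0.3,0.3,0.3,0.5,1,1,1,1,1]}}

```text
time: 17.48
tool_pos: [658.4, -23.3, 191.6]
tcp_rot: [3.141, -0.004, 0.063]
contact_force: [0.4, 0.3, -0.3]
grip_width: 90.5
```

```bash
python3 - <<'E'
from plant import bot
from h import *
o=bot.get_obs();print(o["tool_pos"],o["contact_force"],o["grip_width"],o["time"],o["tcp_rot"])
c=wrist(bot,"w11")
x,y=657.7,-23
print(tray(c,"blue",x,y,35),np.round(fitsq(near([c],x,y,40,22,52),19,x,y),2),capcircle([c],x,y,30,65,76,17))
E
```

```text
[658.37416998 -23.30741478 191.62449906] [ 0.35141652  0.30487198 -0.26202973] 90.49632038592264 17.4833 [ 3.14066833 -0.0038161   0.06334236]
([[657.1, -23.2], [64.1, 64.8], 3.2], 1245, [[657.8, -22.8], [73.8, 74.1], 3.5], 873) [656.46 -21.54   3.8    1.1  452.  ] (array([657.6, -21.3]), 16.9, 824, array([658.1, -21.4]))
```

View pics/w11.png

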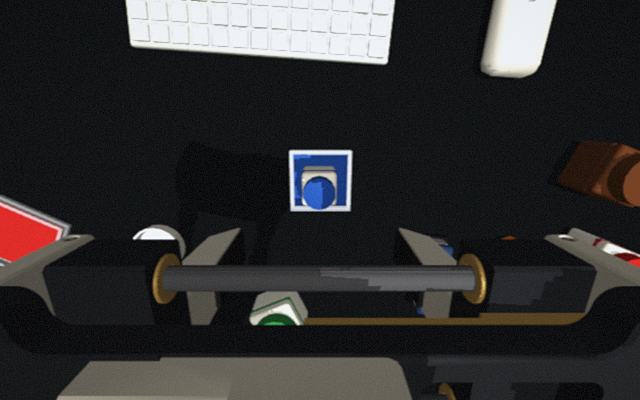

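Request:
{"op": "servo_tool", "data": {"angular": [[0,0,2],[0,0,5],[0,0,9],[0,0,13],[0,0,17],[0,0,20],[0,0,23],[0,0,24],[0,0,24.4],[0,0,24.4]], "slide": [[-8,2,0],[-28,7,0],[-52,12,0],[-78,18,0],[-104,24,0],[-130,30,0],[-155,36,0],[-174,40,0],[-184,42,-2],[-184,42,-10]], "grip": [1,1,1,1,1,1,1,1,1,1]}}

```text
time: 18.37
tool_pos: [471.6, 19.3, 178.8]
tcp_rot: [-3.141, 0.001, 0.49]
contact_force: [0.5, 0.2, 0.0]
grip_width: 91.8
```

Request:
{"op": "servo_tool", "data": {"angular": [[0,0,0],[0,0,0],[0,0,0],[0,0,0],[0,0,0],[0,0,0],[0,0,0],[0,0,0],[0,0,0],[0,0,0]], "slide": [[0,0,-20],[0,0,-45],[0,0,-70],[0,0,-95],[0,0,-118],[0,0,-136],[0,0,-150],[0,0,-156],[0,0,-158],[0,0,-158]], "grip": [1,1,1,1,1,1,1,1,1,1]}}

```text
time: 19.2
tool_pos: [473.5, 18.7, 20.4]
tcp_rot: [-3.141, 0.001, 0.489]
contact_force: [0.0, 0.8, 0.2]
grip_width: 91.8
```

Request:
{"op": "servo_tool", "data": {"angular": [[0,0,0],[0,0,0],[0,0,0],[0,0,0],[0,0,0],[0,0,0],[0,0,0],[0,0,0]], "slide": [[0,0,0],[0,0,0],[0,0,0],[0,0,0],[0,0,0],[0,0,0],[0,0,0],[0,0,0]], "grip": [0.5,0.3,0.2,0.1,0,-0.3,-1,-1]}}

```text
time: 19.87
tool_pos: [473.9, 18.7, 21.6]
tcp_rot: [3.141, -0.0, 0.489]
contact_force: [-0.9, -0.1, 3.4]
grip_width: 56.1
```

Request:
{"op": "servo_tool", "data": {"angular": [[0,0,0],[0,0,0],[0,0,0],[0,0,0],[0,0,0],[0,0,0],[0,0,0],[0,0,0],[0,0,0],[0,0,0]], "slide": [[0,0,0],[0,0,3],[0,0,12],[0,0,28],[0,0,50],[0,0,75],[0,0,100],[0,0,122],[0,0,135],[0,0,140]], "grip": [-1,-1,-1,-1,-1,-1,-1,-1,-1,-1]}}

```text
time: 20.7
tool_pos: [474.5, 18.7, 163.8]
tcp_rot: [3.139, -0.003, 0.489]
contact_force: [0.2, 0.8, -1.6]
grip_width: 55.6
```

Request:
{"op": "servo_tool", "data": {"angular": [[0,0,0],[0,0,0],[0,0,1],[0,0,2],[0,0,3],[0,0,4],[0,0,5],[0,0,6],[0,0,6],[0,0,6]], "slide": [[-2,-8,0],[-8,-28,0],[-17,-56,0],[-27,-90,0],[-38,-125,0],[-48,-160,0],[-58,-195,0],[-68,-230,0],[-77,-262,0],[-84,-285,0]], "grip": [-1,-1,-1,-1,-1,-1,-1,-1,-1,-1]}}

```text
time: 21.53
tool_pos: [387.7, -268.7, 160.0]
tcp_rot: [-3.14, 0.001, 0.592]
contact_force: [0.9, 0.9, -1.9]
grip_width: 55.8
```

Request:
{"op": "servo_tool", "data": {"angular": [[0,0,0],[0,0,0],[0,0,0],[0,0,0],[0,0,0]], "slide": [[-3,-10,0],[-5,-15,0],[-5,-15,0],[-5,-15,0],[-5,-15,0]], "grip": [-1,-1,-1,-1,-1]}}

```text
time: 21.95
tool_pos: [384.9, -279.9, 161.0]
tcp_rot: [-3.141, -0.0, 0.595]
contact_force: [0.7, -1.1, -1.5]
grip_width: 55.6
```

```bash
python3 - <<'E'
from plant import bot
from h import *
o=bot.get_obs();print(o["tool_pos"],o["tcp_rot"],o["contact_force"],o["grip_width"],o["time"])
c=wrist(bot,"w12")
print(tray(c,"green",385,-281,43))
for n in("w1","w4","top0"):
  c=pickle.load(open(n+".pkl","rb"));print(n,tray(c,"green",385,-281,43))
E
```

```text
[ 384.87101946 -279.87654191  160.98103113] [-3.14059827e+00 -1.05629177e-04  5.95291912e-01] [ 0.71026631 -1.07782672 -1.51164884] 55.55503002668065 21.95
([[397.9, -272.6], [50.8, 79.7], 33.9], 3187, [[400.3, -270.3], [56.8, 90.1], 33.9], 716)
w1 ([[386.0, -279.1], [79.3, 77.7], 33.9], 1808, [[386.8, -279.0], [90.0, 91.4], 33.8], 506)
w4 ([[390.3, -304.6], [28.3, 36.3], 83.7], 195, None, 0)
top0 ([[384.7, -281.7], [79.8, 77.6], 34.0], 587, [[387.4, -277.2], [100.9, 90.7], 35.2], 158)
```

View pics/w12.png

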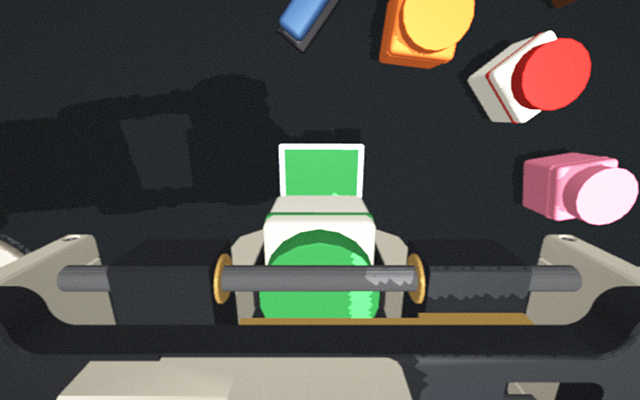

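Request:
{"op": "servo_tool", "data": {"angular": [[0,0,0],[0,0,0],[0,0,0],[0,0,0],[0,0,0],[0,0,0],[0,0,0],[0,0,0],[0,0,0],[0,0,0]], "slide": [[2,2,-8],[2,2,-26],[2,2,-50],[2,2,-75],[2,2,-98],[2,2,-114],[2,2,-123],[2,2,-127],[2,2,-129],[2,2,-129]], "grip": [-1,-1,-1,-1,-1,-1,-1,-1,-1,-1]}}

```text
time: 22.83
tool_pos: [387.1, -279.3, 32.5]
tcp_rot: [3.141, -0.0, 0.594]
contact_force: [-1.1, -0.8, -0.9]
grip_width: 55.9
```

Request:
{"op": "servo_tool", "data": {"angular": [[0,0,0],[0,0,0],[0,0,0],[0,0,0],[0,0,0],[0,0,0],[0,0,0],[0,0,0]], "slide": [[0,0,-1],[0,0,-2],[0,0,-3],[0,0,-4],[0,0,-4.5],[0,0,-5],[0,0,-5.5],[0,0,-5.5]], "grip": [-1,-1,-1,-1,-1,-1,-1,-1]}}

```text
time: 23.5
tool_pos: [386.7, -279.3, 27.5]
tcp_rot: [3.141, -0.0, 0.594]
contact_force: [-2.3, 1.6, 7.3]
grip_width: 55.6
```

Request:
{"op": "servo_tool", "data": {"angular": [[0,0,0],[0,0,0],[0,0,0],[0,0,0],[0,0,0],[0,0,0],[0,0,0]], "slide": [[0,0,0],[0,0,0],[0,0,0],[0,0,0],[0,0,0],[0,0,0],[0,0,0]], "grip": [0.22,0.26,0.35,0.5,0.7,0.8,0.8]}}

```text
time: 24.08
tool_pos: [386.7, -279.2, 26.7]
tcp_rot: [-3.142, -0.0, 0.594]
contact_force: [1.3, 0.3, 0.2]
grip_width: 81.3
```

Request:
{"op": "servo_tool", "data": {"angular": [[0,0,0],[0,0,0],[0,0,0],[0,0,0],[0,0,0],[0,0,0],[0,0,0],[0,0,0],[0,0,0],[0,0,0]], "slide": [[0,0,4],[0,0,15],[0,0,35],[0,0,65],[0,0,95],[0,0,125],[0,0,155],[0,0,178],[0,0,190],[0,0,190]], "grip": [0.8,0.8,0.8,0.8,0.8,1,1,1,1,1]}}

```text
time: 24.92
tool_pos: [387.7, -280.2, 219.9]
tcp_rot: [3.135, -0.001, 0.594]
contact_force: [0.7, -0.4, -0.3]
grip_width: 92.0
```

```bash
python3 - <<'E'
from plant import bot
from h import *
o=bot.get_obs();print(o["tool_pos"],o["contact_force"],o["grip_width"],o["time"],o["tcp_rot"])
c=wrist(bot,"w13")
x,y=386.6,-279
print(tray(c,"green",x,y,43),np.round(fitsq(near([c],x,y,52,22,58),28,x,y),2),capcircle([c],x,y,40,72,84,27))
cs=[pickle.load(open(k+".pkl","rb")) for k in ["w4","w2","w13"]]
for lab,x,y in [("red",580,-376),("orange",562,-287),("pink",552,-450),("brown",640,-352)]:
  for c in cs:
    P=near([c],x,y,47,8,50)
    if len(P)>20: print(lab,np.round(fitsq(P,28,x,y),2),capcircle([c],x,y,45,66,78,27)[:2])
E
```

```text
[ 387.74473648 -280.2209356   219.92903229] [ 0.72158759 -0.43248899 -0.3271693 ] 92.04005351936782 24.9167 [ 3.13533144e+00 -1.20132533e-03  5.93898957e-01]
([[379.6, -284.9], [93.1, 78.6], 34.3], 592, [[386.5, -279.5], [90.0, 90.2], 33.9], 860) [ 384.88 -278.42   34.28    1.06  545.  ] (array([ 385.8, -277.9]), 27.1, 1834, array([ 386.7, -277.7]))
red [ 5.8044e+02 -3.7608e+02 -1.7450e+01  2.6000e-01  3.5300e+02] (array([ 580.7, -375.8]), 27.0)
red [ 5.8026e+02 -3.7585e+02 -1.7300e+01  3.4000e-01  2.2900e+02] (array([ 580.8, -375.6]), 26.8)
red [ 5.8040e+02 -3.7606e+02 -1.7390e+01  2.4000e-01  1.1690e+03] (array([ 579.8, -375.9]), 27.2)
orange [ 5.6171e+02 -2.6797e+02  2.7550e+01  2.4000e-01  6.3800e+02] (array([ 562. , -268.4]), 27.1)
orange [ 5.6152e+02 -2.6778e+02  2.7550e+01  2.9000e-01  3.6700e+02] (array([ 562. , -267.7]), 27.1)
orange [ 5.6183e+02 -2.6811e+02  2.7550e+01  1.9000e-01  5.4900e+02] (array([ 561.4, -268.1]), 27.1)
pink [ 5.7597e+02 -4.5258e+02  4.4440e+01  3.4000e-01  6.8900e+02] (array([ 540.3, -481.9]), 24.6)
pink [ 5.7582e+02 -4.5237e+02  4.4400e+01  3.6000e-01  3.7900e+02] (array([ 538.8, -483. ]), 25.4)
pink [ 562.01 -449.5   -21.3     4.3   997.  ] (array([ 537.8, -483.8]), 25.7)
brown [ 639.39 -354.7    -2.52    2.33  291.  ] (array([ 640., -352.]), 45.0)
brown [ 638.83 -354.53   -2.26    2.57  181.  ] (array([ 640.1, -352.2]), 44.9)
brown [ 6.3882e+02 -3.3579e+02 -1.7410e+01  4.4000e-01  9.8000e+02] (array([ 600.7, -367.5]), 14.0)
```

View pics/w13.png

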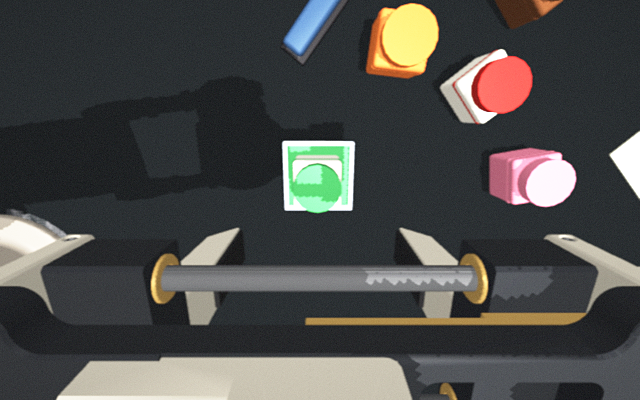

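```bash
python3 - <<'E'
from h import *
cs=[pickle.load(open(k+".pkl","rb")) for k in ["w4","w2","w13","w1"]]
for lab,x,y in [("pink",540,-480),("brown",675,-350)]:
  for c in cs:
    (q,R,n,m)=capcircle([c],x,y,45,66,78,27) if len(near([c],x,y,45,66,78))>5 else ((x,y),0,0,0)
    P=near([c],q[0],q[1],45,8,50)
    print(lab,q,R, np.round(fitsq(P,28,*q),2) if len(P)>20 else '')
E
cat > clr.py <<'E'
E
```

```text
pink [ 535.8 -490.7] 27.0 [ 5.3528e+02 -4.9097e+02  4.4070e+01  2.9000e-01  7.2100e+02]
pink [ 535.4 -490.6] 27.1 [ 5.3520e+02 -4.9079e+02  4.3930e+01  3.0000e-01  4.0500e+02]
pink [ 534.8 -490.3] 27.6 [ 5.3501e+02 -4.9120e+02  4.3970e+01  3.0000e-01  1.3430e+03]
pink [ 535.4 -490.7] 26.9 [ 5.3552e+02 -4.9109e+02  4.3950e+01  3.9000e-01  1.9400e+02]
brown [ 692.4 -352.7] 26.9 [ 6.9279e+02 -3.5224e+02 -1.6640e+01  4.3000e-01  2.2000e+02]
brown [ 692.2 -352.4] 26.8 [ 6.9277e+02 -3.5218e+02 -1.6590e+01  6.1000e-01  1.1800e+02]
brown (675, -350) 0 [ 6.9243e+02 -3.5153e+02 -1.6480e+01  3.6000e-01  8.2100e+02]
brown [ 682.3 -355.2] 24.5 [ 6.9267e+02 -3.5215e+02 -1.6920e+01  2.2000e-01  4.5900e+02]
```

Request:
{"op": "servo_tool", "data": {"angular": [[0,0,-2],[0,0,-8],[0,0,-14],[0,0,-21],[0,0,-28],[0,0,-35],[0,0,-42],[0,0,-48],[0,0,-51.4],[0,0,-51.4]], "slide": [[8,-4,0],[28,-14,0],[54,-27,0],[82,-41,0],[110,-55,0],[138,-69,0],[164,-82,0],[184,-92,-5],[193.5,-97,-15],[193.5,-97,-30]], "grip": [1,1,1,1,1,1,1,0.8,0.8,0.8]}}

```text
time: 25.8
tool_pos: [581.8, -377.0, 184.3]
tcp_rot: [-3.141, 0.0, -0.306]
contact_force: [0.3, -0.4, -0.2]
grip_width: 82.8
```

Request:
{"op": "servo_tool", "data": {"angular": [[0,0,0],[0,0,0],[0,0,0],[0,0,0]], "slide": [[0,0,-20],[0,0,-35],[0,0,-40],[0,0,-40]], "grip": [0.8,0.8,0.8,0.8]}}

```text
time: 26.13
tool_pos: [579.0, -375.3, 143.4]
tcp_rot: [-3.139, 0.005, -0.303]
contact_force: [0.0, 0.2, 0.3]
grip_width: 82.7
```

```bash
python3 - <<'E'
from plant import bot
from h import *
o=bot.get_obs();print(o["tool_pos"],o["contact_force"],o["grip_width"],o["time"],o["tcp_rot"])
c=wrist(bot,"w14"); x,y=580,-376
print(np.round(fitsq(near([c],x,y,47,8,50),28,x,y),2),capcircle([c],x,y,45,66,78,27)[:2])
E
```

```text
[ 578.99879503 -375.29425332  143.36133616] [0.01929312 0.19041811 0.3169888 ] 82.6767006329958 26.1333 [-3.13945154  0.00548672 -0.30327547]
[ 5.8056e+02 -3.7590e+02 -1.7330e+01  2.5000e-01  5.7400e+02] (array([ 580.8, -376.1]), 27.0)
```

View pics/w14.png

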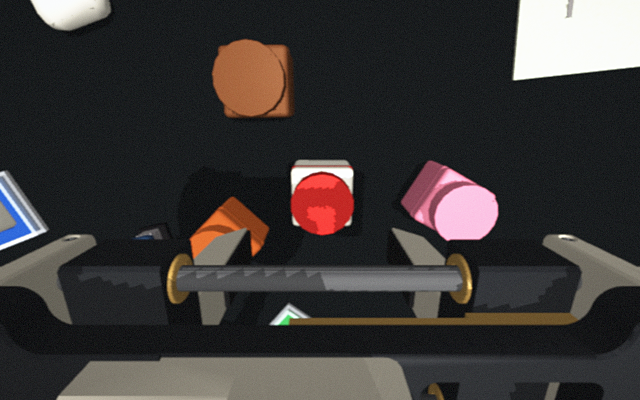

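Request:
{"op": "servo_tool", "data": {"angular": [[0,0,0],[0,0,0],[0,0,0],[0,0,0],[0,0,0],[0,0,0],[0,0,0],[0,0,0],[0,0,0],[0,0,0]], "slide": [[0.3,0,-8],[0.3,0,-24],[0.3,0,-44],[0.3,0,-66],[0.3,0,-88],[0.3,0,-106],[0.3,0,-118],[0.3,0,-124],[0.3,0,-125.5],[0.3,0,-125.5]], "grip": [0.8,0.8,0.8,0.8,0.8,0.8,0.8,0.8,0.8,0.8]}}

```text
time: 27.02
tool_pos: [580.9, -376.6, 21.9]
tcp_rot: [3.141, -0.001, -0.303]
contact_force: [-0.3, -0.5, 0.1]
grip_width: 82.3
```

Request:
{"op": "servo_tool", "data": {"angular": [[0,0,0],[0,0,0],[0,0,0],[0,0,0],[0,0,0],[0,0,0],[0,0,0],[0,0,0]], "slide": [[0,0,0],[0,0,0],[0,0,0],[0,0,0],[0,0,0],[0,0,0],[0,0,0],[0,0,0]], "grip": [0.5,0.3,0.2,0.1,0,-0.3,-1,-1]}}

```text
time: 27.68
tool_pos: [580.7, -376.7, 21.9]
tcp_rot: [3.141, -0.001, -0.303]
contact_force: [-1.2, -1.4, 4.6]
grip_width: 55.7
```

Request:
{"op": "servo_tool", "data": {"angular": [[0,0,0],[0,0,0],[0,0,0],[0,0,0],[0,0,0],[0,0,0],[0,0,0],[0,0,0],[0,0,0],[0,0,0]], "slide": [[0,0,0],[0,0,3],[0,0,12],[0,0,28],[0,0,50],[0,0,75],[0,0,102],[0,0,128],[0,0,145],[0,0,150]], "grip": [-1,-1,-1,-1,-1,-1,-1,-1,-1,-1]}}

```text
time: 28.52
tool_pos: [581.6, -376.8, 175.3]
tcp_rot: [3.14, -0.005, -0.303]
contact_force: [-0.4, 0.4, -1.2]
grip_width: 56.2
```

```bash
python3 - <<'E'
from h import *
for n in ["w5","w7","top0"]:
  print(n,tray(pickle.load(open(n+".pkl","rb")),"red",551,359,43))
E
```

```text
w5 ([[553.9, 360.6], [78.9, 80.8], 66.1], 5948, [[553.0, 359.7], [91.0, 90.4], 66.2], 1554)
w7 ([[553.8, 360.5], [77.9, 79.4], 66.1], 4270, [[553.2, 359.8], [90.7, 90.2], 66.0], 1188)
top0 ([[551.4, 357.9], [82.9, 80.8], 66.7], 561, [[548.1, 359.4], [91.2, 96.0], 65.9], 160)
```

Request:
{"op": "servo_tool", "data": {"angular": [[0,0,0],[0,0,0],[0,0,0],[0,0,0],[0,0,-1],[0,0,-2],[0,0,-3],[0,0,-4],[0,0,-5],[0,0,-6]], "slide": [[0,8,0],[-1,26,0],[-2,52,0],[-3,84,0],[-5,120,0],[-6,156,0],[-8,192,0],[-9,228,0],[-11,264,0],[-12,300,0]], "grip": [-1,-1,-1,-1,-1,-1,-1,-1,-1,-1]}}

```text
time: 29.35
tool_pos: [566.6, -73.6, 169.2]
tcp_rot: [3.141, 0.004, -0.409]
contact_force: [-0.3, -0.8, -1.5]
grip_width: 55.7
```

Request:
{"op": "servo_tool", "data": {"angular": [[0,0,0],[0,0,0],[0,0,0],[0,0,0],[0,0,0],[0,0,0],[0,0,0],[0,0,0],[0,0,0],[0,0,0]], "slide": [[-1,36,0],[-3,72,0],[-4,108,0],[-6,144,0],[-7,180,0],[-8,216,0],[-10,252,0],[-11,288,0],[-12,324,0],[-13,356,0]], "grip": [-1,-1,-1,-1,-1,-1,-1,-1,-1,-1]}}

```text
time: 30.18
tool_pos: [553.3, 282.1, 169.0]
tcp_rot: [3.139, 0.003, -0.407]
contact_force: [0.5, 0.1, -1.5]
grip_width: 55.9
```

Request:
{"op": "servo_tool", "data": {"angular": [[0,0,0],[0,0,0],[0,0,0],[0,0,0],[0,0,0],[0,0,0],[0,0,0]], "slide": [[-1,28,0],[-2,50,0],[-3,66,0],[-4,76,0],[-4,79,0],[-4,79,0],[-4,79,0]], "grip": [-1,-1,-1,-1,-1,-1,-1]}}

```text
time: 30.77
tool_pos: [551.3, 357.9, 170.5]
tcp_rot: [3.14, 0.001, -0.408]
contact_force: [0.5, -0.2, -1.7]
grip_width: 55.7
```

```bash
python3 - <<'E'
from plant import bot
from h import *
o=bot.get_obs();print(o["tool_pos"],o["contact_force"],o["grip_width"],o["time"],o["tcp_rot"])
c=wrist(bot,"w15"); print(tray(c,"red",551,359,43))
E
```

```text
[551.2551641  357.85386138 170.53511419] [ 0.4806795  -0.18395643 -1.71140474] 55.68950844900705 30.7667 [ 3.14009452e+00  7.10932339e-04 -4.08379117e-01]
([[564.3, 354.1], [79.1, 52.9], 66.1], 3054, [[567.9, 353.2], [90.3, 57.9], 66.7], 692)
```

View pics/w15.png

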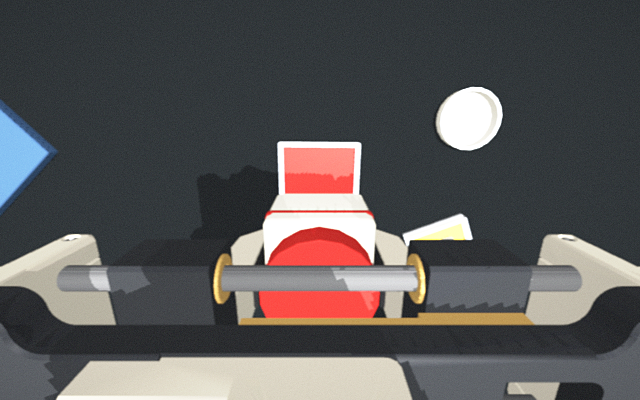

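Request:
{"op": "servo_tool", "data": {"angular": [[0,0,0],[0,0,0],[0,0,0],[0,0,0],[0,0,0],[0,0,0],[0,0,0],[0,0,0],[0,0,0],[0,0,0]], "slide": [[1.5,1,-10],[1.5,1,-30],[1.5,1,-56],[1.5,1,-82],[1.5,1,-106],[1.5,1,-123],[1.5,1,-133],[1.5,1,-137],[1.5,1,-139],[1.5,1,-139]], "grip": [-1,-1,-1,-1,-1,-1,-1,-1,-1,-1]}}

```text
time: 31.65
tool_pos: [553.5, 359.7, 32.8]
tcp_rot: [-3.141, -0.001, -0.408]
contact_force: [-0.4, 1.0, -1.5]
grip_width: 56.0
```

Request:
{"op": "servo_tool", "data": {"angular": [[0,0,0],[0,0,0],[0,0,0],[0,0,0],[0,0,0],[0,0,0],[0,0,0],[0,0,0]], "slide": [[0,0,-1],[0,0,-2],[0,0,-3],[0,0,-4],[0,0,-4.5],[0,0,-5],[0,0,-5.5],[0,0,-5.5]], "grip": [-1,-1,-1,-1,-1,-1,-1,-1]}}

```text
time: 32.32
tool_pos: [553.0, 359.8, 27.9]
tcp_rot: [-3.141, -0.0, -0.408]
contact_force: [-3.2, 0.1, 5.6]
grip_width: 55.8
```

Request:
{"op": "servo_tool", "data": {"angular": [[0,0,0],[0,0,0],[0,0,0],[0,0,0],[0,0,0],[0,0,0],[0,0,0]], "slide": [[0,0,0],[0,0,0],[0,0,0],[0,0,0],[0,0,0],[0,0,0],[0,0,0]], "grip": [0.22,0.26,0.35,0.5,0.7,0.8,0.8]}}

```text
time: 32.9
tool_pos: [553.0, 359.7, 26.6]
tcp_rot: [3.141, 0.0, -0.408]
contact_force: [-0.3, 0.7, 0.2]
grip_width: 81.7
```

Request:
{"op": "servo_tool", "data": {"angular": [[0,0,0],[0,0,0],[0,0,0],[0,0,0],[0,0,0],[0,0,0],[0,0,0],[0,0,0],[0,0,0],[0,0,0]], "slide": [[0,0,4],[0,0,15],[0,0,35],[0,0,65],[0,0,95],[0,0,125],[0,0,155],[0,0,178],[0,0,190],[0,0,190]], "grip": [0.8,0.8,0.8,0.8,0.8,1,1,1,1,1]}}

```text
time: 33.73
tool_pos: [554.4, 360.5, 222.0]
tcp_rot: [-3.135, -0.005, -0.408]
contact_force: [0.3, 0.1, -0.0]
grip_width: 91.9
```

Request:
{"op": "servo_tool", "data": {"angular": [[0,0,0],[0,0,0],[0,0,0],[0,0,0],[0,0,0],[0,0,0]], "slide": [[-10,-5,10],[-25,-20,20],[-40,-30,30],[-45,-35,35],[-45,-35,35],[-45,-35,35]], "grip": [1,1,1,1,1,1]}}

```text
time: 34.23
tool_pos: [508.3, 324.9, 251.7]
tcp_rot: [-3.141, -0.0, -0.408]
contact_force: [0.5, 0.0, 0.4]
grip_width: 92.0
```

```bash
python3 - <<'E'
from plant import bot
from h import *
o=bot.get_obs();print(o["tool_pos"],o["contact_force"],o["grip_width"],o["time"])
c=wrist(bot,"w16"); x,y=553,360
print(tray(c,"red",x,y,43),np.round(fitsq(near([c],x,y,52,22,58),28,x,y),2),capcircle([c],x,y,40,72,84,27))
for n in("scene","top"):
  c=bot.capture(n); pickle.dump(c,open(n+"1.pkl","wb")); cv2.imwrite(f"pics/{n}1.png",c["img"])
  for l,x,y,z,r in [("ye",410,256,70,17),("bl",657,-22,70,17),("gr",386,-278,78,27),("re",553,360,78,27)]:
    P=near([c],x,y,45,z-6,z+7); print(n,l,len(P),np.round(cv2.minEnclosingCircle(P[:,:2].astype(np.float32))[0],1) if len(P) else'',np.median(P[:,2]) if len(P) else '')
print(bot.get_obs()["time"])
E
```

```text
[508.28034232 324.86934797 251.71977693] [0.46508334 0.04392053 0.36686752] 92.00357003301976 34.2333
([[558.3, 344.8], [107.7, 49.6], 19.1], 117, [[553.7, 360.2], [89.3, 89.6], 66.1], 754) [553.34 363.4  -23.74   1.01 489.  ] (array([553.8, 362. ]), 27.0, 1637, array([554.2, 361.5]))
scene ye 58 [409.  254.8] 71.81251601804962
scene bl 97 [657.6 -23.5] 71.53996277756471
scene gr 227 [ 386.1 -279.1] 79.46326436299458
scene re 141 [553.4 359. ] 79.57641306565935
top ye 94 [408.3 254.7] 69.49439154967143
top bl 84 [654.5 -21.6] 68.88228474518198
top gr 237 [ 382.7 -278.7] 77.43964879082192
top re 63 [551.4 362. ] 76.97492200855919
34.3833
```

View pics/w16.png

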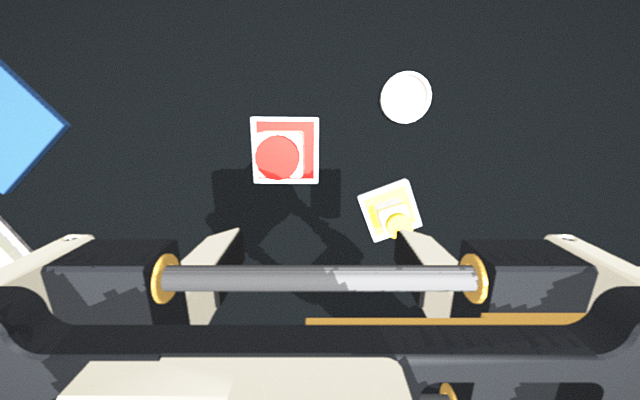

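View pics/scene1.png

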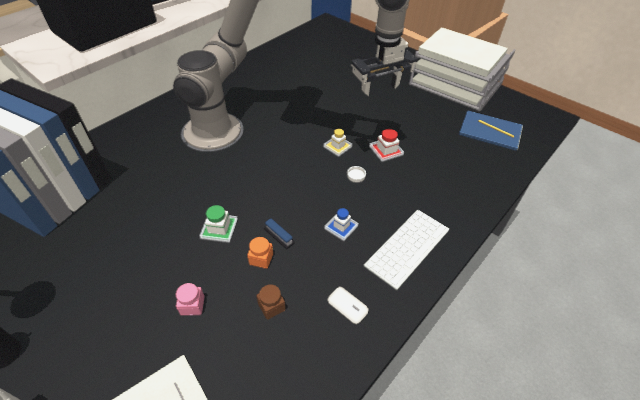

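View pics/top1.png

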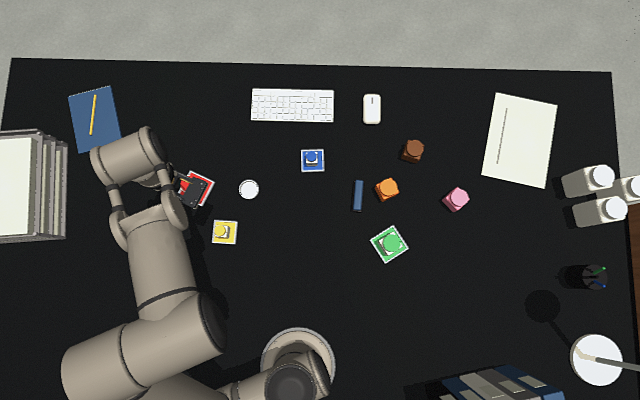

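All four jars stand upright in their trays, with cap heights at about 70 and 78 mm as expected. The screw lid (249,189) and stapler (358,196) are at the same pixels as at the start.

```bash
python3 -c "
from plant import bot
print(bot.close_job())"
```

```text
the job is handed in; nothing more can be done
None
```

All four jars are standing upright and released in the trays that match their caps. I handed the job in at about 34 s of the 128 s allowed. I moved yellow, then blue, then green, and red last. Each jar was lowered until it touched the tray floor (about 3–7 N) before I opened the gripper.

- **Placement:** the last wrist views put each jar within about 2 mm of its tray centre, up to about 4 mm by one fit of the red jar. Cap tops are at about 70 mm (small jars) and 78 mm (large jars), as expected for jars standing flat.
- **Camera disagreement:** the top camera reads x about 2–4 mm lower than the wrist camera, and the scene camera reads heights about 2 mm higher than the top camera. I went by the wrist camera, and these differences do not change the result.
- **Lid and stapler:** both are at the same place in the before and after top pictures. The brown, orange and pink jars and the rest of the desk also look unmoved.
- **Forces:** the readings I took never showed more than about 8 N. At hand-in the gripper was open, about 250 mm above the desk, touching nothing.

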